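# Pair a sound bearing casting with its clamped mate

### The job

One of the two loose brass half-bearings on the bench is solid, the other is hollow and much lighter though it looks the same: tell them apart by their weight. Set the solid one down flat on the sloping steel plate, channel upwards and still in the grip when it touches (do not drop it), resting against the plate's low ledge, and butt it end to end against the clamped half-bearing on its open side (the right, seen from the robot) so that no gap is left, pushing gently so that the clamped one does not shift. Put the hollow one in the green scrap bin, and leave the bell, the mug and the hammer alone.

Things in the scene. Friction and masses are not known exactly. Their poses are not given: they have to be found in the camera images.
- plate: fixed steel plate tilted 30 degrees, low edge to the robot. Origin: on its surface, mid-length of the line where it meets the ledge, 42 mm above the bench. y runs level along the ledge (-160 to 160 mm), x climbs the slope (surface 0 to 123 mm), z is the surface normal, leaning to the robot. Ledge: bar 12 mm thick (x -12 to 0), 6 mm above the surface; parts rest against its x = 0 face
- mate: clamped brass half-bearing on the plate, shaped like the loose ones, length along the ledge, against it. Origin: centre of its underside, axes as the plate's; plate x 22 mm, y 60 to 100 mm. Free end face 48 mm from the origin towards -y, plate clear there. Strap clamp over it, to 51 mm above the plate, holds by friction: it slides if pushed with over about 35 N; a 2.5 mm shift spoils the job
- casting_1: loose brass half-bearing, flat on the bench: 44 mm wide (x), 96 long (y), 32 high (z), half-round channel 27 wide, 14 deep along its top; flat sides and ends, same if turned half round. Origin: centre of its underside. One loose casting is solid (0.78 to 0.92 kg), the other hollow (0.32 to 0.46 kg); they look alike and lie in either place
- casting_2: the other loose half-bearing, same shape, size and axes as casting_1
- bin: open green plastic scrap bin, fixed to the bench, 220 mm (x) by 170 mm (y), 55 mm high, walls and floor 5 mm thick. Origin: centre of its underside
- bell: small brass bell standing on the bench, 90 mm wide, 95 mm tall; origin: centre of its underside; to be left alone
- mug: white mug, 80 mm wide, 90 mm tall; origin: centre of its underside; to be left alone
- hammer: hammer lying on the bench; origin under its middle; to be left alone
Mind the look-alikes: they are no part of the job. Leave any purple or turquoise look-alike of the casting_1 alone.

How it is judged:
By the outcome, as a careful person would: the job done as asked, in the order asked, and still so for the second after the job is handed in, with the robot touching nothing.
It also fails if it takes over 67 s, if anything falls off the work surface, if the arm or the gripper's body presses on something with over 40 N, if the wrist force passes 120 N, or if a joint passes its speed limit or range.

### The arm

A 7-joint arm with a two-finger parallel gripper is mounted at the origin on the work surface. World frame = base frame: x ahead of the robot, y to its left, z up, the work surface at z = 0. Lengths are in m, angles in rad, forces in N, time in s.
With the tool pointing down it reaches from about 0.35 to 0.9 m from the base axis. Payload 8.1 kg.
Tool frame: the origin (TCP) lies at the very end of the fingers, on their centre line; the grasp point (between the pads) lies 19 mm behind it (grasp_offset is the distance from the TCP to the grasp point, in m); z points along the fingers, y is the line along which they close (so a half turn about z gives the same grasp; the last joint's range is limited). The gripper opens to 92 mm and grips with 3 to 60 N. Pads are 19 mm wide; open, the fingers measure 130 mm over their backs; the gripper's body (75 mm by 190 mm) begins 47 mm behind the grasp point.
Start: joints at [-1.317, 0.434, 0.025, 1.573, -0.012, 1.134, -0.075], TCP at [0.218, 0.586, 0.227] pointing down, gripper open.
Joint ranges: [-2.62, 2.62], [-0.44, 2.09], [-1.27, 1.32], [0.08, 2.57], [-1.32, 4.46], [0.12, 2], [-2.74, 2.74]. Speed limits (rad/s): [2.22, 2.22, 3.01, 3.01, 3.14, 3.14, 3.14].

### API

Orientations are given as a rotation vector (axis times angle).
In Python, from cell import observe, get_image, camera_params, sign_off, silhouettes, grasp_offset gives the robot as it stands. The module is installed in compiled form; this text tells all that it offers.
- The arm moves only by the tool jog_arm, never from a script. Its argument "motion" is a list that holds one entry, the list of rows, each a list of 7 numbers: the shift along the tool's x, y, z in m, then the turn, a rotation vector about the tool's x, y, z in rad, then the closure, from -1 (fully open) to 1 (shut), so that 0 is half open. In form: [[[dx, dy, dz, wx, wy, wz, hand], ...]]. A call has 1 to 10 rows; each row is the pose to reach, as a shift and turn from the pose commanded when the call began, along the tool's axes at that moment; what a row does not reach only later rows make up. A row lasts 1/12 s, in which the tool goes at most 41.7 mm and 7.16 degrees, less where a joint would pass 70% of its speed; a pose out of reach is approached as far as the arm can. A call with a gripper value outside its range is refused whole. The fingers move at their own pace and stop on an object; "force" is the grip in N (left out, the last holds). Time passes only in rows, so rows that repeat a pose let the fingers close. It gives the time, the measured TCP pose, the force, the opening and the grip force at its end, in the units of the state.
- observe(): the state, without advancing time (a new reading comes with each control period).
- get_image(name): name is "scene" or "top"; returns the picture (384x512x3 uint8, red, green, blue); there is no depth.
- camera_params(name): a dict with "vertical_fov" (degrees; the focal length in pixels is half the picture's height over the tangent of half this angle, whatever the lens; pixels are square), "cx", "cy" (the principal point, pixels), "T" (4x4, takes a point from camera to world coordinates). Camera axes: x right, y down, z forward; pixel columns grow to the right and rows downward; lengths in m; the calibration is good to about 2 mm. A picture is of the moment at which its call begins. camera_params takes no time and is no camera call.
- sign_off(): hands the job in; it is judged then, once.
Trained networks look in the newest picture that a camera, given by its name, has taken for a name from the list of things; names that differ only in an ending like _2 or _b are one class to them, and where a whole thing is asked for, a point or a joint stands for the part that bears it (a point fixed in the world has none). Each returns a list of dicts, best first, with "p" (0 to 1); they miss things now and then, are a little off and sometimes report something else, mostly with a low value. They report only what shows in the picture. A call takes as long as a camera call. They do not tell look-alikes from the thing itself.
- silhouettes(query, camera): "mask" (384x512 bool, what is visible of it) and "pixel" ([column, row] in pixels, amid what is visible of it).
The state is a dict: "clock": time; "joints": joint angles; "dq": joint speeds; "joint_efforts": joint torques, N m; "position": TCP position; "ee_rot": TCP orientation; "force": force on the tool from outside, world axes, zero at the start; "ft_torque": the same for the moment, N m; "width": opening from 0.0 (shut) to 1.0 (fully open); "gripper_force": force on a finger pad.
Only numpy, scipy, OpenCV 4.12 (cv2) and the standard library are available. Lean on these libraries where they do the work, as an engineer would, in place of code of your own. Each camera call takes 0.05 s, during which the arm holds its last target. There are 200 camera calls.

## Working session

There is one attempt and no reset: what is moved stays moved. The work goes in short steps, Python scripts to look and compute and a tool call to move; the robot and the scene stay as the last step left them, time stands still between calls to the robot, and variables do not carry over. Pictures are saved under pics/ and viewed, at most 10 in all, crops included, and the job is handed in when it is done.

Besides the shell and the picture viewer there is one more tool, called after "Call:" by a JSON object that holds its "name" and its "arguments", one argument or row to a line. jog_arm: Moves the arm, as the interface text tells. Its arguments: {"type":"object","properties":{"motion":{"type":"array"},"force":{"type":"number"}},"required":["motion"]}

```bash
mkdir -p pics; cat > h.py <<'E'
import numpy as np, cv2
from cell import *
from scipy.spatial.transform import Rotation as R
def ray(cam,px):
    c=camera_params(cam);f=192/np.tan(np.radians(c["vertical_fov"])/2)
    T=np.array(c["T"]);d=T[:3,:3]@np.array([(px[0]-c["cx"])/f,(px[1]-c["cy"])/f,1]);return T[:3,3],d
def onz(cam,px,z):
    o,d=ray(cam,px);return o+d*(z-o[2])/d[2]
def proj(cam,P):
    c=camera_params(cam);f=192/np.tan(np.radians(c["vertical_fov"])/2)
    T=np.array(c["T"]);q=(np.atleast_2d(P)-T[:3,3])@T[:3,:3];return np.c_[q[:,0]/q[:,2]*f+c["cx"],q[:,1]/q[:,2]*f+c["cy"]]
E
python3 - <<'E'
from h import *
for c in("top","scene"):
    im=get_image(c);cv2.imwrite(f"pics/{c}0.png",im[:,:,::-1])
    print(c,np.round(camera_params(c)["T"],3).tolist(),camera_params(c)["vertical_fov"])
    for n in("casting_1","mate","plate","bin"):
        for r in silhouettes(n,c):
            rc=cv2.minAreaRect(np.argwhere(r["mask"])[:,::-1].astype(np.float32))
            print(n,round(r["p"],2),r["pixel"],np.round(onz(c,r["pixel"],0.03),3),np.round(rc[0]),np.round(rc[1]),round(rc[2]))
s=observe();print(s)
print(R.from_rotvec(s["ee_rot"]).as_matrix().round(3))
E
```

```text
top [[0.026, -0.978, 0.207, 0.275], [-1.0, -0.027, 0.001, -0.013], [0.004, -0.207, -0.978, 1.275], [0.0, 0.0, 0.0, 1.0]] 53.95961911579495
casting_1 0.89 [360.6, 283.1] [ 0.25  -0.344  0.03 ] [359. 282.] [19. 31.] 30
casting_1 0.89 [293.6, 132.9] [ 0.755 -0.124  0.03 ] [291. 133.] [28. 15.] 50
casting_1 0.76 [285.3, 169.6] [ 0.621 -0.097  0.03 ] [285. 171.] [27. 14.] 11
casting_1 0.76 [305.4, 260.3] [ 0.318 -0.166  0.03 ] [306. 261.] [31. 15.] 76
casting_1 0.68 [237.4, 248.8] [0.349 0.056 0.03 ] [240. 251.] [29. 14.] 30
casting_1 0.56 [282.0, 222.2] [ 0.44  -0.088  0.03 ] [280. 223.] [14. 28.] 70
mate 0.61 [162.5, 197.4] [0.513 0.314 0.03 ] [164. 198.] [21. 31.] 90
plate 0.64 [194.5, 186.8] [0.553 0.209 0.03 ] [193. 187.] [ 41. 100.] 87
bin 0.64 [353.8, 209.4] [ 0.49  -0.328  0.03 ] [356. 210.] [55. 68.] 3
scene [[-0.864, 0.42, -0.277, 0.877], [0.503, 0.729, -0.464, 0.578], [0.007, -0.54, -0.842, 1.074], [0.0, 0.0, 0.0, 1.0]] 42.1404853236369
casting_1 0.97 [152.6, 205.5] [ 0.77  -0.103  0.03 ] [154. 204.] [22. 43.] 30
casting_1 0.96 [291.5, 121.5] [ 0.329 -0.162  0.03 ] [293. 122.] 
[... 773 characters left out ...]
67,
        1.134017  , -0.07510449]), 'dq': array([ 1.49730628e-03, -6.12777611e-04,  1.71327729e-03, -5.63747710e-04,
        7.30613843e-04,  9.71622973e-05,  3.22409092e-04]), 'joint_efforts': array([ 1.45312208e-05, -6.67134690e+01,  9.83229987e-01, -3.14574015e+01,
       -6.08029822e-02,  3.37224535e-02,  3.73185617e-05]), 'position': array([0.21829377, 0.58560011, 0.22669723]), 'ee_rot': array([-5.57587061e-01, -3.09169888e+00,  1.21701760e-04]), 'force': array([ 0.6212882 , -0.39478875,  0.24974824]), 'ft_torque': array([-0.0406901 ,  0.00454728,  0.01025679]), 'gripper_force': 0.0, 'width': 1.0000668430380955}
[[-0.937  0.349 -0.   ]
 [ 0.349  0.937 -0.   ]
 [ 0.    -0.    -1.   ]]
```

View images.

```bash
python3 -c "
import cv2
for c in('top','scene'):
    a=cv2.imread(f'pics/{c}0.png');cv2.imwrite(f'pics/{c}0b.png',cv2.resize(a[50:350,100:460] if c=='top' else a[30:370,80:440],None,fx=1.75,fy=1.75,interpolation=cv2.INTER_CUBIC))"
```

```text
(no output)
```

View pics/top0b.png

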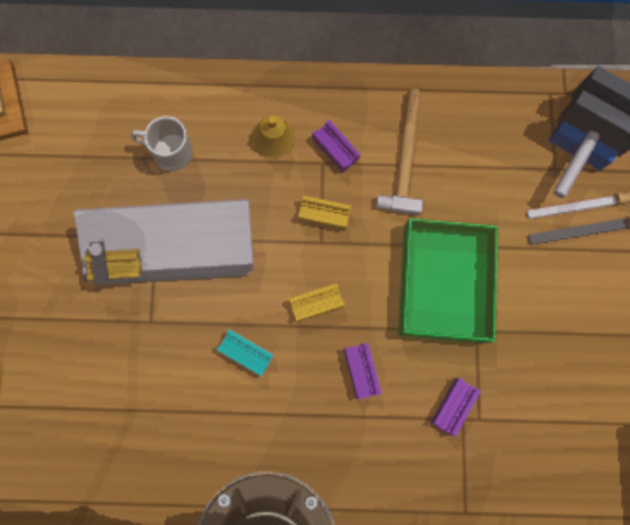

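View pics/scene0b.png

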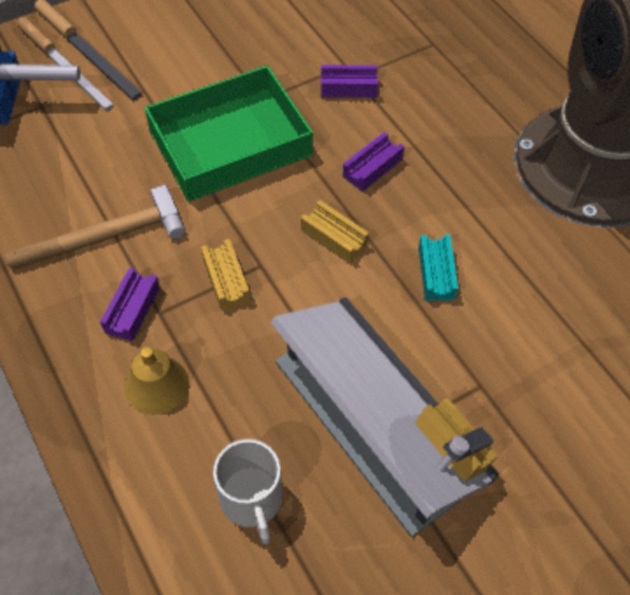

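The top view shows the brass castings at (282,222) and (285,170) full-image pixels. The purple and turquoise ones are decoys. The mate is at the left end of the plate. Next I'll fit the poses.

```bash
cat > fit.py <<'E'
from h import *
from scipy.optimize import minimize
S=6
def hullmask(p):
    m=np.zeros((384*S,512*S),np.uint8)
    h=cv2.convexHull(((np.asarray(p)+.5)*S).astype(np.float32)).round().astype(np.int32)
    cv2.fillConvexPoly(m,h,1);return m
def big(mask):
    m=cv2.resize(mask.astype(np.float32),None,fx=S,fy=S,interpolation=cv2.INTER_LINEAR)>.5
    pts=np.argwhere(m)[:,::-1]/S-.5
    return hullmask(pts)
def box(x0,x1,y0,y1,z0,z1): return np.array([[a,b,c] for a in(x0,x1) for b in(y0,y1) for c in(z0,z1)])
def fit(pts,T,masks,x0,step):
    def cost(v):
        s=0
        for c,m in masks.items():
            r=hullmask(proj(c,T(v,pts)));s+=1-(r&m).sum()/(r|m).sum()
        return s
    best=None
    for k in range(2):
        r=minimize(cost,x0 if best is None else best.x,method="Nelder-Mead",options=dict(initial_simplex=np.vstack([x0 if best is None else best.x]+[(np.array(x0) if best is None else best.x)+np.eye(len(x0))[i]*step[i] for i in range(len(x0))]),xatol=1e-4,fatol=1e-4,maxiter=120))
        best=r
    return best.x,best.fun
def Tc(v,P): return R.from_euler("z",v[2]).apply(P)+[v[0],v[1],0]
def Rp(psi): return R.from_euler("z",psi)*R.from_euler("y",-np.pi/6)
def Tp(v,P): return Rp(v[2]).apply(P)+[v[0],v[1],.042]
cast=box(-.022,.022,-.048,.048,0,.032)
E
cat > m1.py <<'E'
from fit import *
def pick(n,c,px): 
    return min(silhouettes(n,c),key=lambda r:np.hypot(*(np.array(r["pixel"])-px)))["mask"]
ims={c:get_image(c) for c in("top","scene")}
ms={"A":{"top":pick("casting_1","top",[282,222]),"scene":pick("casting_1","scene",[273,160])},
"B":{"top":pick("casting_1","top",[285,170]),"scene":pick("casting_1","scene",[210,188])},
"bin":{c:silhouettes("bin",c)[0]["mask"] for c in ims}}
pm={c:silhouettes("plate",c)[0]["mask"] for c in ims}
mm={c:silhouettes("mate",c)[0]["mask"] for c in ims}
for n,x0 in(("A",[.44,-.08,.28]),("B",[.62,-.085,-.2])):
    both={c:big(m) for c,m in ms[n].items()}
    print(n,*[(np.round(a,4),round(b,3)) for a,b in [fit(cast,Tc,both,x0,[.01,.01,.15])]+[fit(cast,Tc,{c:both[c]},x0,[.01,.01,.15]) for c in both]])
print("bin",fit(box(-.11,.11,-.085,.085,0,.055),Tc,{c:big(m) for c,m in ms["bin"].items()},[.49,-.325,0],[.01,.01,.1]))
ye={}
for c,im in ims.items():
    hsv=cv2.cvtColor(im,cv2.COLOR_RGB2HSV)
    k=cv2.dilate(mm[c].astype(np.uint8),np.ones((5,5)))>0
    y=k&(hsv[...,0]>17)&(hsv[...,0]<32)&(hsv[...,1]>140);print(c,y.sum(),mm[c].sum(),pm[c].sum())
    ye[c]=y
    o=im[:,:,::-1].copy();o[y]=(255,0,255);e=(pm[c]^(cv2.erode(pm[c].astype(np.uint8),np.ones((3,3)))>0));o[e]=(0,0,255)
    x,yy=(130,140) if c=="top" else (210,180)
    cv2.imwrite(f"pics/ov_{c}.png",cv2.resize(o[yy:yy+160,x:x+180],None,fx=2.2,fy=2.2,interpolation=cv2.INTER_NEAREST))
np.savez("masks.npz",**{f"y_{c}":ye[c] for c in ye},**{f"p_{c}":pm[c] for c in pm},**{f"m_{c}":mm[c] for c in mm})
cv2.imwrite("pics/ov.png",np.hstack([cv2.imread("pics/ov_top.png"),cv2.imread("pics/ov_scene.png")]))
E
python3 m1.py
```

```text
A (array([ 0.4446, -0.0808,  0.3295]), np.float64(0.203)) (array([ 0.44  , -0.0836,  0.3351]), np.float64(0.121)) (array([ 0.4447, -0.0804,  0.3247]), np.float64(0.017))
B (array([ 0.6221, -0.0951, -0.1896]), np.float64(0.185)) (array([ 0.6189, -0.0956, -0.2059]), np.float64(0.067)) (array([ 0.6234, -0.0946, -0.202 ]), np.float64(0.041))
bin (array([ 0.49223678, -0.3322822 , -0.06057719]), np.float64(0.05951009165574239))
top 311 564 3975
scene 770 1198 6569
```

View pics/ov.png

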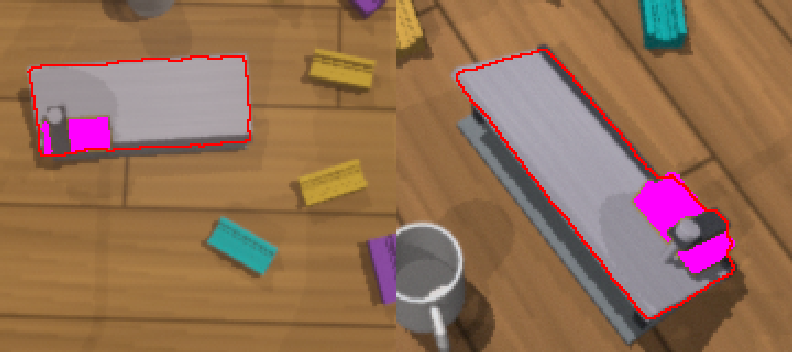

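```bash
cat > m2.py <<'E'
from fit import *
d=np.load("masks.npz")
Y={c:big(d[f"y_{c}"]) for c in("top","scene")}
P={c:big(d[f"p_{c}"]) for c in("top","scene")}
surf=np.array([[x,y,z] for y in(-.16,.16) for x,z in((-.012,.006),(0,.006),(.123,0))])
mate=box(0,.044,-.048,.048,0,.032)
def cost(v,cs,wp):
    s=0
    for c in cs:
        m=Tp(v,mate+[0,v[3],0]);r=hullmask(proj(c,m));s+=1-(r&Y[c]).sum()/(r|Y[c]).sum()
        r=hullmask(proj(c,np.vstack([Tp(v,surf),m])));s+=wp*(1-(r&P[c]).sum()/(r|P[c]).sum())
    return s
x0=np.array([.5,.21,0.0,.08])
for cs,wp in((("top","scene"),1),(("scene",),1),(("top",),1)):
    x=x0
    for k in range(2):
        r=minimize(cost,x,args=(cs,wp),method="Nelder-Mead",options=dict(initial_simplex=np.vstack([x]+[x+np.eye(4)[i]*[.01,.01,.08,.01][i] for i in range(4)]),xatol=1e-4,fatol=1e-4,maxiter=200));x=r.x
    print(cs,np.round(x,4),round(r.fun,3),"mate origin",Tp(x,np.array([[.022,x[3],0]])).round(4))
E
python3 m2.py
```

```text
('top', 'scene') [0.4966 0.202  0.1096 0.0956] 0.363 mate origin [[0.5051 0.2991 0.053 ]]
('scene',) [0.4976 0.2042 0.1027 0.0935] 0.154 mate origin [[0.507  0.2992 0.053 ]]Traceback (most recent call last):
  File "m2.py", line 17, in <module>
    r=minimize(cost,x,args=(cs,wp),method="Nelder-Mead",options=dict(initial_simplex=np.vstack([x]+[x+np.eye(4)[i]*[.01,.01,.08,.01][i] for i in range(4)]),xatol=1e-4,fatol=1e-4,maxiter=200));x=r.x
    res = _minimize_neldermead(fun, x0, args, callback, bounds=bounds,
                               **options)
    fxcc = func(xcc)
    fx = function(np.copy(x), *(wrapper_args + args))
  File "m2.py", line 11, in cost
    r=hullmask(proj(c,np.vstack([Tp(v,surf),m])));s+=wp*(1-(r&P[c]).sum()/(r|P[c]).sum())
               ~~~~^^^^^^^^^^^^^^^^^^^^^^^^^^^^^
  File "h.py", line 10, in proj
    c=camera_params(cam);f=192/np.tan(np.radians(c["vertical_fov"])/2)
ValueError: time passes only in moves, steps and waits
```

Call:
{"name": "jog_arm", "arguments": {
  "motion": [
    [[-0.445,-0.5455,0.05,0,0,0.884,-0.2],[-0.445,-0.5455,0.05,0,0,0.884,-0.2],[-0.445,-0.5455,0.05,0,0,0.884,-0.2],[-0.445,-0.5455,0.05,0,0,0.884,-0.2],[-0.445,-0.5455,0.05,0,0,0.884,-0.2],[-0.445,-0.5455,0.05,0,0,0.884,-0.2],[-0.445,-0.5455,0.05,0,0,0.884,-0.2],[-0.445,-0.5455,0.05,0,0,0.884,-0.2],[-0.445,-0.5455,0.05,0,0,0.884,-0.2],[-0.445,-0.5455,0.05,0,0,0.884,-0.2]]
  ],
  "force": 40
}}

```text
clock: 1.93
position: [0.3522, 0.1903, 0.1974]
ee_rot: [-1.826, -2.556, -0.002]
force: [1.5, 0.4, 0.9]
width: 0.602
gripper_force: 0.0
```

```bash
cat >> h.py <<'E'
def down(yaw,tilt=0): # tool y along heading yaw; tilt: plate frame when pi/6
    r=R.from_euler("z",yaw)*R.from_euler("y",-tilt); X,Y,Z=r.as_matrix().T
    return R.from_matrix(np.c_[Y,X,-Z])
def go(pos,rot,s=None):
    s=s or observe();r0=R.from_rotvec(s["ee_rot"])
    d=r0.inv().apply(np.array(pos)-s["position"]);w=(r0.inv()*rot).as_rotvec()
    print("clk",round(s["clock"],2),"pos",s["position"].round(4),"F",s["force"].round(2),"w",round(s["width"],3),"gf",round(s["gripper_force"],1))
    print("shift",d.round(4),"turn",w.round(4),"rows",round(max(np.linalg.norm(d)/.0417,np.linalg.norm(w)/.125),1))
E
python3 -c "
from h import *
go([.4446,-.0808,.15],down(.33))"
```

```text
clk 1.93 pos [0.3522 0.1903 0.1974] F [1.46 0.42 0.94] w 0.602 gf 0.0
shift [-0.2865 -0.0006  0.0472] turn [ 0.0009 -0.0007  0.0001] rows 7.0
```

Call:
{"name": "jog_arm", "arguments": {
  "motion": [
    [[-0.2865,0,0.047,0,0,0,-0.6],[-0.2865,0,0.047,0,0,0,-0.6],[-0.2865,0,0.047,0,0,0,-0.6],[-0.2865,0,0.047,0,0,0,-0.6],[-0.2865,0,0.047,0,0,0,-0.6],[-0.2865,0,0.047,0,0,0,-0.6],[-0.2865,0,0.047,0,0,0,-0.6],[-0.2865,0,0.087,0,0,0,-0.6],[-0.2865,0,0.117,0,0,0,-0.6],[-0.2865,0,0.117,0,0,0,-0.6]]
  ]
}}

```text
clock: 2.77
position: [0.4419, -0.0794, 0.0764]
ee_rot: [-1.825, -2.55, 0.007]
force: [-2.1, 0.5, -0.3]
width: 0.799
gripper_force: 0.0
```

```bash
cat > m3.py <<'E'
from h import *
go([.4446,-.0808,.011],down(.33))
im=cv2.cvtColor(get_image("top"),cv2.COLOR_RGB2BGR);im2=cv2.cvtColor(get_image("scene"),cv2.COLOR_RGB2BGR)
cv2.imwrite("pics/c1.png",np.hstack([cv2.resize(im[160:260,220:340],None,fx=3,fy=3),cv2.resize(im2[80:180,210:330],None,fx=3,fy=3)]))
E
python3 m3.py
```

```text
clk 2.77 pos [ 0.4419 -0.0794  0.0764] F [-2.12  0.5  -0.27] w 0.799 gf 0.0
shift [-0.0023  0.0025  0.0654] turn [-0.0067 -0.0017 -0.0017] rows 1.6
```

View pics/c1.png

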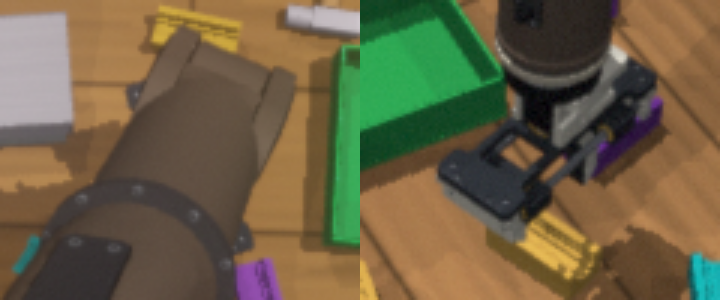

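Call:
{"name": "jog_arm", "arguments": {
  "motion": [
    [[-0.002,0.002,0.03,0,0,0,-0.6],[-0.002,0.002,0.055,0,0,0,-0.6],[-0.002,0.002,0.065,0,0,0,-0.6],[-0.002,0.002,0.065,0,0,0,-0.6],[-0.002,0.002,0.065,0,0,0,1],[-0.002,0.002,0.065,0,0,0,1],[-0.002,0.002,0.065,0,0,0,1],[-0.002,0.002,0.065,0,0,0,1],[-0.002,0.002,0.065,0,0,0,1],[-0.002,0.002,0.065,0,0,0,1]]
  ]
}}

```text
clock: 3.7
position: [0.4466, -0.0802, 0.0157]
ee_rot: [-1.827, -2.555, 0.0]
force: [-6.5, -2.2, 12.3]
width: 0.474
gripper_force: 40.0
```

Call:
{"name": "jog_arm", "arguments": {
  "motion": [
    [[0,0,-0.02,0,0,0,1],[0,0,-0.04,0,0,0,1],[0,0,-0.04,0,0,0,1],[0,0,-0.04,0,0,0,1],[0,0,-0.04,0,0,0,1],[0,0,-0.04,0,0,0,1]]
  ]
}}

```text
clock: 4.2
position: [0.4469, -0.0799, 0.0545]
ee_rot: [-1.826, -2.556, 0.001]
force: [-0.8, 1.0, -4.2]
width: 0.472
gripper_force: 40.0
```

Call:
{"name": "jog_arm", "arguments": {
  "motion": [
    [[0,0,0,0,0,0,1],[0,0,0,0,0,0,1],[0,0,0,0,0,0,1]]
  ]
}}

```text
clock: 4.45
position: [0.447, -0.0803, 0.0548]
ee_rot: [-1.826, -2.555, 0.001]
force: [-0.0, -0.5, -3.1]
width: 0.478
gripper_force: 40.0
```

Call:
{"name": "jog_arm", "arguments": {
  "motion": [
    [[0,0,0.02,0,0,0,1],[0,0,0.034,0,0,0,1],[0,0,0.039,0,0,0,1],[0,0,0.039,0,0,0,1]]
  ]
}}

```text
clock: 4.78
position: [0.4467, -0.0804, 0.0156]
ee_rot: [-1.826, -2.554, 0.001]
force: [-0.0, -0.4, -3.4]
width: 0.472
gripper_force: 40.0
```

A weighs about 0.34 kg, so it is the hollow one. I'll release it here and go to B.

Call:
{"name": "jog_arm", "arguments": {
  "motion": [
    [[0,0,0.001,0,0,0,1],[0,0,0.001,0,0,0,-0.6],[0,0,0.001,0,0,0,-0.6],[0,0,0.001,0,0,0,-0.6],[0,0,-0.04,0,0,0,-0.6],[0,0,-0.08,0,0,0,-0.6],[0,0,-0.08,0,0,0,-0.6]]
  ]
}}

```text
clock: 5.37
position: [0.4505, -0.0812, 0.1014]
ee_rot: [1.824, 2.55, 0.007]
force: [2.2, -0.5, -1.5]
width: 0.793
gripper_force: 0.0
```

```bash
python3 -c "
from h import *
go([.623,-.095,.012],down(-.2))"
```

```text
clk 5.37 pos [ 0.4505 -0.0812  0.1014] F [ 2.17 -0.54 -1.47] w 0.793 gf 0.0
shift [-0.0686  0.1581  0.0907] turn [0.0076 0.0006 0.5289] rows 4.7
```

Call:
{"name": "jog_arm", "arguments": {
  "motion": [
    [[-0.03,0.03,0,0,0,0.125,-0.6],[-0.05,0.065,0,0,0,0.25,-0.6],[-0.06,0.1,0,0,0,0.375,-0.6],[-0.068,0.14,0,0,0,0.5,-0.6],[-0.069,0.161,0,0,0,0.53,-0.6],[-0.069,0.161,0,0,0,0.53,-0.6],[-0.069,0.161,0.03,0,0,0.53,-0.6],[-0.069,0.161,0.03,0,0,0.53,-0.6],[-0.069,0.161,0.03,0,0,0.53,-0.6],[-0.069,0.161,0.03,0,0,0.53,-0.6]]
  ]
}}

```text
clock: 6.2
position: [0.6216, -0.0937, 0.067]
ee_rot: [-2.433, -1.988, 0.0]
force: [0.7, 0.3, 0.5]
width: 0.802
gripper_force: 0.0
```

```bash
python3 -c "
from h import *
go([.623,-.095,.012],down(-.2))"
```

```text
clk 6.2 pos [ 0.6216 -0.0937  0.067 ] F [0.75 0.29 0.51] w 0.802 gf 0.0
shift [-0.0011  0.0016  0.055 ] turn [-0.0002 -0.     -0.0005] rows 1.3
```

Call:
{"name": "jog_arm", "arguments": {
  "motion": [
    [[-0.001,0.0015,0.03,0,0,0,-0.6],[-0.001,0.0015,0.05,0,0,0,-0.6],[-0.001,0.0015,0.055,0,0,0,-0.6],[-0.001,0.0015,0.055,0,0,0,-0.6],[-0.001,0.0015,0.055,0,0,0,1],[-0.001,0.0015,0.055,0,0,0,1],[-0.001,0.0015,0.055,0,0,0,1],[-0.001,0.0015,0.055,0,0,0,1],[-0.001,0.0015,0.055,0,0,0,1],[-0.001,0.0015,0.055,0,0,0,1]]
  ],
  "force": 50
}}

```text
clock: 7.03
position: [0.6214, -0.0941, 0.0116]
ee_rot: [-2.43, -1.986, 0.002]
force: [-7.6, 1.0, 7.6]
width: 0.476
gripper_force: 50.0
```

Call:
{"name": "jog_arm", "arguments": {
  "motion": [
    [[0,0,0,0,0,0,1],[0,0,0,0,0,0,1]]
  ]
}}

```text
clock: 7.2
position: [0.6214, -0.0941, 0.0116]
ee_rot: [-2.43, -1.986, 0.002]
force: [-7.5, 1.5, 7.2]
width: 0.47
gripper_force: 50.0
```

Call:
{"name": "jog_arm", "arguments": {
  "motion": [
    [[0,0,-0.03,0,0,0,1],[0,0,-0.07,0,0,0,1],[0,0,-0.11,0,0,0,1],[0,0,-0.13,0,0,0,1],[0,0,-0.13,0,0,0,1],[0,0,-0.13,0,0,0,1],[0,0,-0.13,0,0,0,1],[0,0,-0.13,0,0,0,1]]
  ]
}}

```text
clock: 7.87
position: [0.6216, -0.0938, 0.1387]
ee_rot: [-2.429, -1.987, 0.005]
force: [0.1, -0.2, -8.0]
width: 0.475
gripper_force: 50.0
```

```bash
cat > m4.py <<'E'
import h
from h import *
# refine plate pose from saved pictures: long edges of plate (gradient search)
o=observe();print(o["position"],o["force"],o["width"])
CP={c:camera_params(c) for c in("top","scene")}
h.camera_params=lambda c:CP[c]
from fit import *
G={c:cv2.GaussianBlur(cv2.imread(f"pics/{c}0.png",0),(0,0),.8).astype(np.float32) for c in CP}
def sample(c,v,X,Z,ys):
    P=Tp(v,np.array([[X,y,Z] for y in ys]));p=proj(c,P);t=p[-1]-p[0];t/=np.hypot(*t);n=np.array([-t[1],t[0]])
    s=np.arange(-5,5.01,.1);g=p[:,None]+s[None,:,None]*n
    im=cv2.remap(G[c],g[...,0].astype(np.float32),g[...,1].astype(np.float32),cv2.INTER_CUBIC)
    return p,n,s,im
for v in ([.497,.203,.106,.094],):
  for c in CP:
    for nm,X,Z in(("back",.123,0),("ledgein",0,.006),("ledgeout",-.012,.006)):
        ys=np.linspace(-.14,.02 if nm!="back" else .14,25)
        p,n,s,im=sample(c,v,X,Z,ys)
        g=np.gradient(im.mean(0),s)
        for k in np.argsort(-abs(g))[:1]:
            sg=np.sign(g[k]);gg=np.gradient(im,s,axis=1)*sg
            w=abs(s-s[k])<2.5;off=s[w][gg[:,w].argmax(1)]
            a=np.polyfit(ys,off,1);res=off-np.polyval(a,ys);ok=abs(res)<.6;a=np.polyfit(ys[ok],off[ok],1)
            # convert px to mm
            q=proj(c,Tp(v,np.array([[X+.001,0,Z],[X,0,Z]])));mmpx=(q[0]-q[1])@n
            print(c,nm,"off@0 mm",round(a[1]/mmpx,2),"yaw",round(-a[0]/mmpx/1000,4),"px/mm",round(mmpx,3),"n",ok.sum(), "sign",sg)
E
python3 m4.py
```

```text
[ 0.62158878 -0.09383701  0.13865564] [ 0.07596911 -0.23103102 -7.97012405] 0.47496408481725305
top back off@0 mm -1.85 yaw -0.0156 px/mm 0.303 n 25 sign -1.0
top ledgein off@0 mm -0.65 yaw -0.0224 px/mm 0.286 n 25 sign 1.0
top ledgeout off@0 mm 10.8 yaw -0.0179 px/mm 0.285 n 25 sign 1.0
scene back off@0 mm 13.69 yaw -0.0202 px/mm 0.316 n 25 sign -1.0
scene ledgein off@0 mm 8.16 yaw -0.0271 px/mm 0.267 n 25 sign 1.0
scene ledgeout off@0 mm 18.67 yaw -0.0127 px/mm 0.263 n 25 sign 1.0
```

```bash
cat > ov.py <<'E'
from fit import *
import sys
v=[float(a) for a in sys.argv[1:5]];out=[]
for c,(x,y) in(("top",(135,150)),("scene",(215,185))):
    k=4;im=cv2.resize(cv2.imread(f"pics/{c}0.png"),None,fx=k,fy=k,interpolation=cv2.INTER_CUBIC)
    def ln(P,col): cv2.polylines(im,[((proj(c,Tp(v,np.array(P)))+.5)*k*16).round().astype(np.int32)],False,col,1,cv2.LINE_AA,4)
    for X,Z,col in((.123,0,(0,0,255)),(0,.006,(0,255,0)),(0,0,(255,0,0)),(-.012,.006,(255,255,0))): ln([[X,-.16,Z],[X,.16,Z]],col)
    ln([[0,-.16,0],[.123,-.16,0]],(0,0,255));ln([[0,.16,0],[.123,.16,0]],(0,0,255))
    for z in(0,.032): ln([[a,v[3]+b,z] for a,b in((0,-.048),(.044,-.048),(.044,.048),(0,.048),(0,-.048))],(255,0,255))
    out.append(im[y*k:(y+100 if c=="top" else y+145)*k,x*k:(x+120 if c=="top" else x+135)*k])
H=580;out=[cv2.resize(o,(395,int(o.shape[0]*395/o.shape[1]))) for o in out];H=max(o.shape[0] for o in out)
cv2.imwrite(sys.argv[5],np.hstack([cv2.copyMakeBorder(o,0,H-o.shape[0],0,0,cv2.BORDER_CONSTANT) for o in out]))
E
python3 ov.py .497 .203 .087 .094 pics/o1.png; python3 -c "
from h import *
go([.4,.1,.2],down(.087,np.pi/6))"
```

```text
clk 7.87 pos [ 0.6216 -0.0938  0.1387] F [ 0.08 -0.23 -7.97] w 0.475 gf 50.0
shift [ 0.146  -0.2559 -0.0603] turn [-0.5244  0.0747 -0.2804] rows 7.2
```

View pics/o1.png

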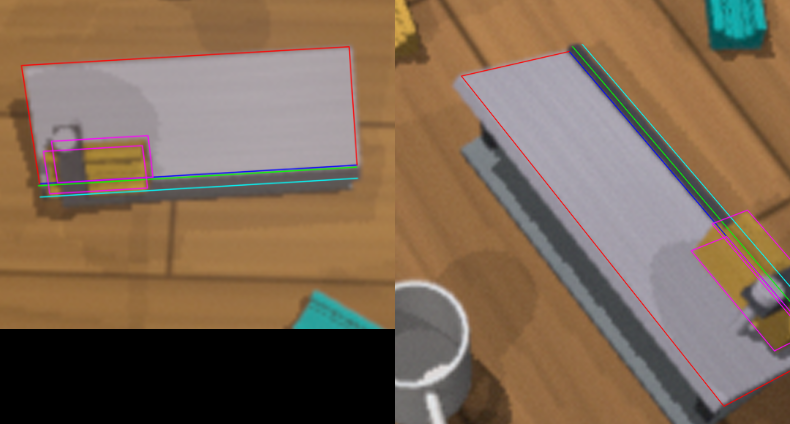

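```bash
cat >> h.py <<'E'
PV=[.497,.203,.087]
def plate(x,y,z): return (R.from_euler("z",PV[2])*R.from_euler("y",-np.pi/6)).apply([x,y,z])+[PV[0],PV[1],.042]
def inplate():
    s=observe();r=R.from_euler("z",PV[2])*R.from_euler("y",-np.pi/6)
    print("clk",round(s["clock"],2),"pos",((s["position"]-[PV[0],PV[1],.042])@r.as_matrix()).round(4),"F",(s["force"]@r.as_matrix()).round(2),"M",(s["ft_torque"]@r.as_matrix()).round(2),"w",round(s["width"],3),"rot",(R.from_rotvec(s["ee_rot"])*down(PV[2],np.pi/6).inv()).as_rotvec().round(4))
E
python3 -c "
from h import *
print(plate(.03,-.025,.06))
go(plate(.03,-.025,.06),down(.087,np.pi/6))"
```

```text
[0.49516822 0.17774532 0.10896152]
clk 7.87 pos [ 0.6216 -0.0938  0.1387] F [ 0.08 -0.23 -7.97] w 0.475 gf 50.0
shift [ 0.2411 -0.1777  0.0304] turn [-0.5244  0.0747 -0.2804] rows 7.2
```

Call:
{"name": "jog_arm", "arguments": {
  "motion": [
    [[0.02,-0.03,-0.02,-0.1,0.014,-0.053,1],[0.04,-0.06,-0.04,-0.2,0.028,-0.106,1],[0.06,-0.09,-0.05,-0.3,0.042,-0.159,1],[0.085,-0.12,-0.06,-0.4,0.056,-0.212,1],[0.115,-0.145,-0.06,-0.48,0.069,-0.257,1],[0.15,-0.165,-0.06,-0.524,0.0747,-0.28,1],[0.19,-0.1777,-0.055,-0.5244,0.0747,-0.2804,1],[0.225,-0.1777,-0.04,-0.5244,0.0747,-0.2804,1],[0.241,-0.1777,-0.015,-0.5244,0.0747,-0.2804,1],[0.241,-0.1777,0.015,-0.5244,0.0747,-0.2804,1]]
  ]
}}

```text
clock: 8.7
position: [0.4983, 0.1529, 0.1512]
ee_rot: [1.848, 2.015, 0.551]
force: [3.3, 2.0, -6.9]
width: 0.471
gripper_force: 50.0
```

Call:
{"name": "jog_arm", "arguments": {
  "motion": [
    [[0,0,0,0,0,0,1],[0,0,0,0,0,0,1],[0,0,0,0,0,0,1]]
  ]
}}

```text
clock: 8.95
position: [0.4978, 0.1493, 0.1492]
ee_rot: [1.846, 2.016, 0.538]
force: [0.5, 0.4, -7.2]
width: 0.473
gripper_force: 50.0
```

```bash
python3 -c "
from h import *
inplate()
go(plate(.028,-.02,.02),down(.087,np.pi/6))
im=cv2.cvtColor(get_image('top'),cv2.COLOR_RGB2BGR);im2=cv2.cvtColor(get_image('scene'),cv2.COLOR_RGB2BGR)
cv2.imwrite('pics/c2.png',np.hstack([cv2.resize(im[140:250,130:260],None,fx=3,fy=3),cv2.resize(im2[190:300,240:370],None,fx=3,fy=3)]))"
```

```text
clk 8.95 pos [ 0.0503 -0.0536  0.0948] F [-3.17  0.38 -6.52] M [-0.09  1.51  0.02] w 0.473 rot [-0.0038 -0.0022 -0.0004]
clk 8.95 pos [0.4978 0.1493 0.1492] F [ 0.48  0.42 -7.23] w 0.473 gf 50.0
shift [ 0.0339 -0.0224  0.0746] turn [0.0019 0.0036 0.0016] rows 2.0
```

View pics/c2.png

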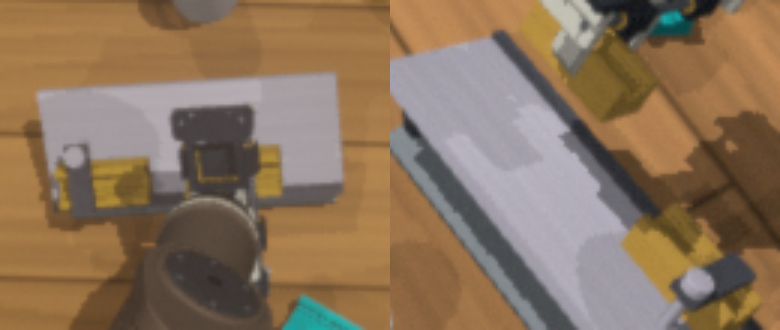

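The casting is held level above the plate, to the right of the mate. Next I'll descend to about 8 mm above the surface.

Call:
{"name": "jog_arm", "arguments": {
  "motion": [
    [[0.034,-0.022,0.02,0,0,0,1],[0.034,-0.022,0.045,0,0,0,1],[0.034,-0.022,0.065,0,0,0,1],[0.034,-0.022,0.0735,0.002,0.0035,0.0015,1],[0.034,-0.022,0.0735,0.002,0.0035,0.0015,1],[0.034,-0.022,0.0735,0.002,0.0035,0.0015,1],[0.034,-0.022,0.0735,0.002,0.0035,0.0015,1]]
  ]
}}

```text
clock: 9.63
position: [0.5122, 0.1716, 0.0929]
ee_rot: [1.841, 2.002, 0.524]
force: [0.1, -0.7, -7.8]
width: 0.474
gripper_force: 50.0
```

```bash
python3 -c "
from h import *
inplate()"
```

```text
clk 9.63 pos [ 0.0362 -0.0326  0.0379] F [-3.83 -0.74 -6.74] M [-0.15  1.54  0.04] w 0.474 rot [-0.0188 -0.008  -0.0083]
```

Call:
{"name": "jog_arm", "arguments": {
  "motion": [
    [[0,0,0,0,0,0,1],[0,0,0,0,0,0,1]]
  ]
}}

```text
clock: 9.8
position: [0.5116, 0.1707, 0.0924]
ee_rot: [1.839, 2.004, 0.519]
force: [0.5, -1.2, -7.5]
width: 0.474
gripper_force: 50.0
```

```bash
python3 -c "
from h import *
inplate();print(observe()['joints'].round(3))
go(plate(.028,-.02,.02),down(.087,np.pi/6))"
```

```text
clk 9.8 pos [ 0.0354 -0.0335  0.0378] F [-3.46 -1.26 -6.71] M [-0.07  1.52 -0.  ] w 0.474 rot [-0.0224 -0.0062 -0.0075]
[-0.858  0.335  0.305  2.399  1.773  0.172 -2.243]
clk 9.8 pos [0.5116 0.1707 0.0924] F [ 0.47 -1.22 -7.54] w 0.474 gf 50.0
shift [ 0.0139 -0.0074  0.0174] turn [0.0043 0.0236 0.0049] rows 0.6
```

Call:
{"name": "jog_arm", "arguments": {
  "motion": [
    [[0.007,-0.003,0.005,0.002,0.01,0.002,1],[0.014,-0.007,0.01,0.004,0.023,0.005,1],[0.014,-0.007,0.01,0.004,0.023,0.005,1],[0.014,-0.007,0.01,0.004,0.023,0.005,1],[0.014,-0.007,0.01,0.004,0.023,0.005,1],[0.014,-0.007,0.01,0.004,0.023,0.005,1]]
  ]
}}

```text
clock: 10.3
position: [0.5095, 0.1847, 0.08]
ee_rot: [1.848, 2.017, 0.54]
force: [-0.8, -0.6, -7.8]
width: 0.474
gripper_force: 50.0
```

```bash
python3 -c "
from h import *
inplate();print(observe()['joints'].round(3))
go(plate(.028,-.02,.02),down(.087,np.pi/6))"
```

```text
clk 10.3 pos [ 0.0284 -0.0193  0.0275] F [-4.62 -0.56 -6.3 ] M [-0.06  1.53  0.05] w 0.474 rot [-0.0014 -0.0014 -0.    ]
[-0.77   0.36   0.18   2.395  1.906  0.206 -2.396]
clk 10.3 pos [0.5095 0.1847 0.08  ] F [-0.8  -0.63 -7.76] w 0.474 gf 50.0
shift [-0.0007 -0.0005  0.0075] turn [0.0013 0.0014 0.0007] rows 0.2
```

Call:
{"name": "jog_arm", "arguments": {
  "motion": [
    [[0,0,0.003,0.0013,0.0014,0.0007,1],[0,0,0.006,0.0013,0.0014,0.0007,1],[0,0,0.009,0.0013,0.0014,0.0007,1],[0,0,0.011,0.0013,0.0014,0.0007,1],[0,0,0.011,0.0013,0.0014,0.0007,1],[0,0,0.011,0.0013,0.0014,0.0007,1]]
  ]
}}

```text
clock: 10.8
position: [0.5147, 0.1854, 0.0694]
ee_rot: [1.85, 2.019, 0.539]
force: [0.4, -0.5, -7.7]
width: 0.477
gripper_force: 50.0
```

```bash
python3 -c "
from h import *
inplate();print(observe()['joints'].round(3))"
```

```text
clk 10.8 pos [ 0.0277 -0.0191  0.0157] F [-3.52 -0.54 -6.82] M [-0.08  1.53  0.06] w 0.477 rot [-0.0001  0.0014  0.0005]
[-0.709  0.389  0.116  2.386  1.977  0.227 -2.462]
```

Call:
{"name": "jog_arm", "arguments": {
  "motion": [
    [[0,0,0.001,0,0,0,1],[0,0,0.002,0,0,0,1],[0,0,0.003,0,0,0,1],[0,0,0.003,0,0,0,1],[0,0,0.003,0,0,0,1]]
  ]
}}

```text
clock: 11.22
position: [0.5162, 0.1859, 0.0671]
ee_rot: [1.849, 2.019, 0.54]
force: [-0.5, -0.2, -7.0]
width: 0.475
gripper_force: 50.0
```

Call:
{"name": "jog_arm", "arguments": {
  "motion": [
    [[0,0,0.001,0,0,0,1],[0,0,0.001,0,0,0,1],[0,0,0.001,0,0,0,1]]
  ]
}}

```text
clock: 11.47
position: [0.5164, 0.1859, 0.0668]
ee_rot: [1.849, 2.019, 0.542]
force: [-8.5, -1.8, 6.2]
width: 0.476
gripper_force: 50.0
```

```bash
python3 -c "
from h import *
inplate()"
```

```text
clk 11.47 pos [ 0.0278 -0.0187  0.0126] F [-4.34 -1.02  9.7 ] M [-0.33  1.87  0.  ] w 0.476 rot [0.0008 0.0004 0.0011]
```

Call:
{"name": "jog_arm", "arguments": {
  "motion": [
    [[0,-0.001,-0.0005,0,0,0,1],[0,-0.002,-0.0005,0,0,0,1],[0,-0.003,-0.0005,0,0,0,1],[0,-0.004,-0.0005,0,0,0,1],[0,-0.004,-0.0005,0,0,0,1]]
  ]
}}

```text
clock: 11.88
position: [0.5145, 0.1858, 0.0658]
ee_rot: [1.848, 2.017, 0.544]
force: [0.3, -1.1, 5.9]
width: 0.473
gripper_force: 50.0
```

```bash
python3 -c "
from h import *
inplate()"
```

```text
clk 11.88 pos [ 0.0257 -0.0186  0.0126] F [ 3.17 -1.17  5.03] M [-0.21  0.09  0.09] w 0.473 rot [ 0.0009 -0.0023  0.0002]
```

Call:
{"name": "jog_arm", "arguments": {
  "motion": [
    [[0,-0.001,0,0,0,0,1],[0,-0.001,0,0,0,0,1],[0,-0.001,0,0,0,0,1]]
  ]
}}

```text
clock: 12.13
position: [0.5136, 0.1858, 0.0653]
ee_rot: [1.848, 2.017, 0.544]
force: [0.4, -0.5, 6.4]
width: 0.473
gripper_force: 50.0
```

```bash
python3 -c "
from h import *
inplate()"
```

```text
clk 12.13 pos [ 0.0247 -0.0186  0.0126] F [ 3.46 -0.48  5.34] M [-0.24  0.17  0.01] w 0.473 rot [ 0.001  -0.0021  0.0003]
```

Call:
{"name": "jog_arm", "arguments": {
  "motion": [
    [[0,-0.001,0,0,0,0,1],[0,-0.001,0,0,0,0,1],[0,-0.001,0,0,0,0,1]]
  ]
}}

```text
clock: 12.38
position: [0.5128, 0.1858, 0.0648]
ee_rot: [1.848, 2.017, 0.544]
force: [-1.0, -1.6, 6.0]
width: 0.474
gripper_force: 50.0
```

```bash
python3 -c "
from h import *
inplate()"
```

```text
clk 12.38 pos [ 0.0237 -0.0185  0.0126] F [ 2.05 -1.49  5.8 ] M [-0.13  0.1   0.05] w 0.474 rot [ 0.0011 -0.0021  0.0003]
```

Call:
{"name": "jog_arm", "arguments": {
  "motion": [
    [[0,-0.001,0,0,0,0,1],[0,-0.001,0,0,0,0,1],[0,-0.001,0,0,0,0,1]]
  ]
}}

```text
clock: 12.63
position: [0.5119, 0.1858, 0.0643]
ee_rot: [1.848, 2.017, 0.544]
force: [0.1, -0.8, 6.0]
width: 0.474
gripper_force: 50.0
```

Call:
{"name": "jog_arm", "arguments": {
  "motion": [
    [[0,-0.001,0,0,0,0,1],[0,-0.001,0,0,0,0,1],[0,-0.001,0,0,0,0,1]]
  ]
}}

```text
clock: 12.88
position: [0.511, 0.1857, 0.0638]
ee_rot: [1.848, 2.017, 0.544]
force: [0.2, -1.5, 6.0]
width: 0.477
gripper_force: 50.0
```

```bash
python3 -c "
from h import *
inplate()"
```

```text
clk 12.88 pos [ 0.0217 -0.0185  0.0126] F [ 3.09 -1.52  5.13] M [-0.14  0.21  0.08] w 0.477 rot [ 0.0011 -0.002   0.0005]
```

Call:
{"name": "jog_arm", "arguments": {
  "motion": [
    [[0,-0.001,0,0,0,0,1],[0,-0.001,0,0,0,0,1],[0,-0.001,0,0,0,0,1]]
  ]
}}

```text
clock: 13.13
position: [0.5102, 0.1857, 0.0633]
ee_rot: [1.848, 2.017, 0.544]
force: [0.3, 0.2, 5.7]
width: 0.478
gripper_force: 50.0
```

Call:
{"name": "jog_arm", "arguments": {
  "motion": [
    [[0,-0.001,0,0,0,0,1],[0,-0.001,0,0,0,0,1],[0,-0.001,0,0,0,0,1]]
  ]
}}

```text
clock: 13.38
position: [0.5098, 0.1857, 0.0631]
ee_rot: [1.848, 2.016, 0.545]
force: [1.5, -0.5, 7.6]
width: 0.473
gripper_force: 50.0
```

```bash
python3 -c "
from h import *
inplate()"
```

```text
clk 13.38 pos [ 0.0203 -0.0184  0.0126] F [ 5.04 -0.58  5.84] M [-0.19 -0.17  0.11] w 0.473 rot [ 0.0012 -0.003   0.0004]
```

Call:
{"name": "jog_arm", "arguments": {
  "motion": [
    [[0,-0.001,0,0,0,0,1],[0,-0.001,0,0,0,0,1],[0,-0.001,0,0,0,0,1]]
  ]
}}

```text
clock: 13.63
position: [0.5098, 0.1856, 0.0631]
ee_rot: [1.847, 2.015, 0.546]
force: [3.3, -0.4, 8.6]
width: 0.473
gripper_force: 50.0
```

```bash
python3 -c "
from h import *
inplate()"
```

```text
clk 13.63 pos [ 0.0203 -0.0184  0.0127] F [ 7.17 -0.66  5.81] M [-0.18 -0.61  0.19] w 0.473 rot [ 0.0014 -0.0047  0.    ]
```

Call:
{"name": "jog_arm", "arguments": {
  "motion": [
    [[0,0,0,0,0,-0.01,1],[0,0,0,0,0,-0.01,1],[0,0,0,0,0,-0.01,1]]
  ]
}}

```text
clock: 13.88
position: [0.5097, 0.1858, 0.0631]
ee_rot: [1.837, 2.023, 0.543]
force: [1.8, 0.3, 7.3]
width: 0.476
gripper_force: 50.0
```

```bash
python3 -c "
from h import *
inplate()"
```

```text
clk 13.88 pos [ 0.0201 -0.0183  0.0127] F [5.29 0.11 5.43] M [-0.  -0.5 -0.4] w 0.476 rot [-0.003  -0.0047  0.008 ]
```

Call:
{"name": "jog_arm", "arguments": {
  "motion": [
    [[0,0,0,0,0,-0.01,1],[0,0,0,0,0,-0.01,1],[0,0,0,0,0,-0.01,1]]
  ]
}}

```text
clock: 14.13
position: [0.5098, 0.186, 0.0632]
ee_rot: [1.827, 2.031, 0.541]
force: [2.9, 2.1, 6.4]
width: 0.479
gripper_force: 50.0
```

```bash
python3 -c "
from h import *
inplate()"
```

```text
clk 14.13 pos [ 0.0203 -0.0181  0.0127] F [5.81 1.81 4.  ] M [ 0.13 -0.62 -0.54] w 0.479 rot [-0.0076 -0.0053  0.0165]
```

Call:
{"name": "jog_arm", "arguments": {
  "motion": [
    [[0,0,0,0,0,0.008,1],[0,0,0,0,0,0.016,1],[0,0,0,0,0,0.016,1],[0,0,0,0,0,0.016,1]]
  ]
}}

```text
clock: 14.47
position: [0.5096, 0.1858, 0.0631]
ee_rot: [1.843, 2.019, 0.545]
force: [2.3, 0.3, 7.6]
width: 0.477
gripper_force: 50.0
```

```bash
python3 -c "
from h import *
inplate()"
```

```text
clk 14.47 pos [ 0.0201 -0.0183  0.0127] F [5.83 0.1  5.38] M [-0.12 -0.55  0.15] w 0.477 rot [-0.0005 -0.0046  0.0037]
```

Call:
{"name": "jog_arm", "arguments": {
  "motion": [
    [[0.0015,0,0,0,0,0,1],[0.003,0,0,0,0,0,1],[0.0045,0,0,0,0,0,1],[0.006,0,0,0,0,0,1],[0.0075,0,0,0,0,0,1],[0.0085,0,0,0,0,0,1],[0.0085,0,0,0,0,0,1],[0.0085,0,0,0,0,0,1]]
  ]
}}

```text
clock: 15.13
position: [0.5096, 0.186, 0.063]
ee_rot: [1.848, 2.005, 0.536]
force: [-1.6, -23.4, 20.9]
width: 0.472
gripper_force: 50.0
```

```bash
python3 -c "
from h import *
inplate()"
```

```text
clk 15.13 pos [ 0.0201 -0.0181  0.0127] F [  7.35 -23.22  19.91] M [-4.71 -0.81  0.77] w 0.472 rot [-0.0076 -0.0069 -0.0076]
```

```bash
python3 -c "
from h import *
print(observe()['joints'].round(3))
im=cv2.cvtColor(get_image('top'),cv2.COLOR_RGB2BGR);im2=cv2.cvtColor(get_image('scene'),cv2.COLOR_RGB2BGR)
cv2.imwrite('pics/top3.png',im);cv2.imwrite('pics/scene3.png',im2)
cv2.imwrite('pics/c3.png',np.hstack([cv2.resize(im[160:250,140:240],None,fx=4,fy=4,interpolation=cv2.INTER_CUBIC),cv2.resize(im2[215:305,270:370],None,fx=4,fy=4,interpolation=cv2.INTER_CUBIC)]))"
```

```text
[-0.697  0.403  0.073  2.4    2.002  0.273 -2.513]
```

View pics/c3.png

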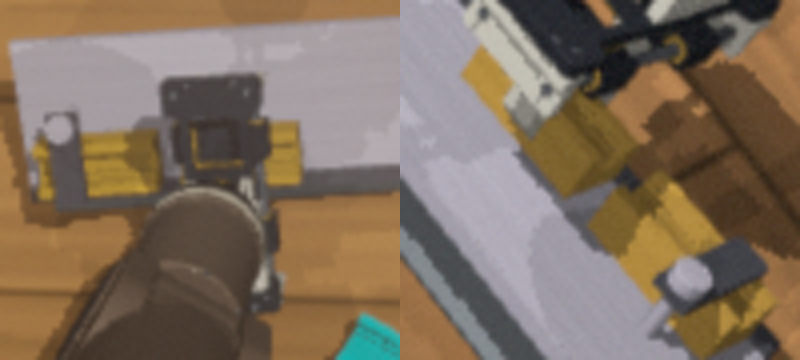

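Call:
{"name": "jog_arm", "arguments": {
  "motion": [
    [[-0.0085,0,0,0,0,0,1],[-0.0085,0.002,-0.0015,0,0,0,1],[-0.0085,0.003,-0.002,0,0,0,1],[-0.0085,0.003,-0.002,0,0,0,1],[-0.0085,0.003,-0.002,0,0,0,1]]
  ]
}}

```text
clock: 15.65
position: [0.5089, 0.1849, 0.0645]
ee_rot: [1.845, 2.021, 0.539]
force: [4.0, -2.6, -3.9]
width: 0.478
gripper_force: 50.0
```

```bash
python3 -c "
from h import *
inplate()"
```

```text
clk 15.65 pos [ 0.0202 -0.0191  0.0143] F [ 1.25 -2.96 -5.25] M [-0.73  0.34 -0.05] w 0.478 rot [-0.0022  0.0001  0.0035]
```

Call:
{"name": "jog_arm", "arguments": {
  "motion": [
    [[0,0.001,-0.0005,0,0,0,1],[0.0,0.002,-0.0005,0,0,0,1],[0.002,0.002,-0.0005,0,0,0,1],[0.004,0.002,-0.0005,0,0,0,1],[0.006,0.002,-0.0005,0,0,0,1],[0.008,0.002,-0.0005,0,0,0,1],[0.008,0.002,-0.0005,0,0,0,1],[0.008,0.002,-0.0005,0,0,0,1]]
  ]
}}

```text
clock: 16.32
position: [0.5091, 0.1937, 0.0658]
ee_rot: [1.844, 2.023, 0.539]
force: [0.7, -0.3, -8.2]
width: 0.48
gripper_force: 50.0
```

```bash
python3 -c "
from h import *
inplate()"
```

```text
clk 16.32 pos [ 0.0216 -0.0103  0.015 ] F [-3.5  -0.33 -7.5 ] M [-0.1   1.59  0.03] w 0.48 rot [-0.0018  0.0009  0.0051]
```

Call:
{"name": "jog_arm", "arguments": {
  "motion": [
    [[0.001,0,0,0,0,0,1],[0.002,0,0,0,0,0,1],[0.003,0,0,0,0,0,1],[0.004,0,0,0,0,0,1],[0.004,0,0,0,0,0,1],[0.004,0,0,0,0,0,1]]
  ]
}}

```text
clock: 16.82
position: [0.5089, 0.1974, 0.0659]
ee_rot: [1.845, 2.023, 0.539]
force: [0.7, 0.4, -7.8]
width: 0.475
gripper_force: 50.0
```

Call:
{"name": "jog_arm", "arguments": {
  "motion": [
    [[0.001,0,0,0,0,0,1],[0.002,0,0,0,0,0,1],[0.002,0,0,0,0,0,1],[0.002,0,0,0,0,0,1]]
  ]
}}

```text
clock: 17.15
position: [0.5087, 0.1994, 0.0658]
ee_rot: [1.845, 2.023, 0.539]
force: [0.4, 0.7, -7.5]
width: 0.477
gripper_force: 50.0
```

```bash
python3 -c "
from h import *
inplate()"
```

```text
clk 17.15 pos [ 0.0218 -0.0046  0.015 ] F [-3.3   0.69 -6.73] M [-0.12  1.53  0.06] w 0.477 rot [-0.0017  0.0008  0.0045]
```

Call:
{"name": "jog_arm", "arguments": {
  "motion": [
    [[0.001,0,0,0,0,0,1],[0.001,0,0,0,0,0,1],[0.001,0,0,0,0,0,1]]
  ]
}}

```text
clock: 17.4
position: [0.5086, 0.2004, 0.0658]
ee_rot: [1.845, 2.023, 0.539]
force: [-0.4, -0.2, -8.1]
width: 0.472
gripper_force: 50.0
```

Call:
{"name": "jog_arm", "arguments": {
  "motion": [
    [[0.001,0,0,0,0,0,1],[0.001,0,0,0,0,0,1],[0.001,0,0,0,0,0,1]]
  ]
}}

```text
clock: 17.65
position: [0.5086, 0.2014, 0.0659]
ee_rot: [1.845, 2.023, 0.54]
force: [-0.1, -0.6, -8.2]
width: 0.478
gripper_force: 50.0
```

Call:
{"name": "jog_arm", "arguments": {
  "motion": [
    [[0.001,0,0,0,0,0,1],[0.001,0,0,0,0,0,1],[0.001,0,0,0,0,0,1]]
  ]
}}

```text
clock: 17.9
position: [0.5085, 0.2023, 0.0659]
ee_rot: [1.845, 2.023, 0.539]
force: [-0.0, 0.6, -7.9]
width: 0.479
gripper_force: 50.0
```

```bash
python3 -c "
from h import *
inplate()"
```

```text
clk 17.9 pos [ 0.0218 -0.0017  0.015 ] F [-3.92  0.65 -6.9 ] M [-0.08  1.48  0.01] w 0.479 rot [-0.0017  0.0007  0.0045]
```

Call:
{"name": "jog_arm", "arguments": {
  "motion": [
    [[0.001,0,0,0,0,0,1],[0.002,0,0,0,0,0,1],[0.002,0,0,0,0,0,1],[0.002,0,0,0,0,0,1]]
  ]
}}

```text
clock: 18.23
position: [0.5083, 0.2044, 0.0659]
ee_rot: [1.845, 2.023, 0.54]
force: [0.7, -0.4, -7.4]
width: 0.475
gripper_force: 50.0
```

Call:
{"name": "jog_arm", "arguments": {
  "motion": [
    [[0.001,0,0,0,0,0,1],[0.001,0,0,0,0,0,1],[0.001,0,0,0,0,0,1]]
  ]
}}

```text
clock: 18.48
position: [0.5082, 0.2049, 0.0658]
ee_rot: [1.845, 2.022, 0.539]
force: [1.0, -1.5, -7.6]
width: 0.471
gripper_force: 50.0
```

```bash
python3 -c "
from h import *
inplate()"
```

```text
clk 18.48 pos [0.0217 0.0009 0.0149] F [-3.03 -1.57 -6.99] M [-0.37  1.55 -0.05] w 0.471 rot [-0.0021  0.0007  0.0038]
```

Call:
{"name": "jog_arm", "arguments": {
  "motion": [
    [[0,-0.001,0,0,0,0,1],[0,-0.002,0,0,0,0,1],[0.001,-0.002,0.001,0,0,0,1],[0.001,-0.002,0.0015,0,0,0,1],[0.001,-0.002,0.0015,0,0,0,1]]
  ]
}}

```text
clock: 18.9
position: [0.5076, 0.2048, 0.0637]
ee_rot: [1.846, 2.02, 0.538]
force: [1.7, -4.4, -4.9]
width: 0.473
gripper_force: 50.0
```

```bash
python3 -c "
from h import *
inplate()"
```

```text
clk 18.9 pos [0.0201 0.0009 0.0134] F [-1.29 -4.51 -4.95] M [-1.12  1.09 -0.03] w 0.473 rot [-0.0028 -0.0003  0.0022]
```

Call:
{"name": "jog_arm", "arguments": {
  "motion": [
    [[0,0,0.0005,0,0,0,1],[0,0,0.001,0,0,0,1],[0,0,0.001,0,0,0,1],[0,0,0.001,0,0,0,1]]
  ]
}}

```text
clock: 19.23
position: [0.508, 0.2049, 0.063]
ee_rot: [1.846, 2.02, 0.539]
force: [-2.2, -5.1, 0.1]
width: 0.475
gripper_force: 50.0
```

```bash
python3 -c "
from h import *
inplate()"
```

```text
clk 19.23 pos [0.0201 0.0009 0.0126] F [-2.27 -4.88  1.43] M [-1.19  1.26  0.01] w 0.475 rot [-0.0025 -0.0004  0.0022]
```

Call:
{"name": "jog_arm", "arguments": {
  "motion": [
    [[0,-0.001,0,0,0,0,1],[0.001,-0.002,0,0,0,0,1],[0.001,-0.002,0,0,0,0,1]]
  ]
}}

```text
clock: 19.48
position: [0.5079, 0.2049, 0.063]
ee_rot: [1.845, 2.015, 0.541]
force: [1.0, -8.1, 5.8]
width: 0.476
gripper_force: 50.0
```

```bash
python3 -c "
from h import *
inplate()"
```

```text
clk 19.48 pos [0.0201 0.0009 0.0127] F [ 3.16 -8.14  4.9 ] M [-1.86  0.31  0.18] w 0.476 rot [-0.0031 -0.004   0.    ]
```

Call:
{"name": "jog_arm", "arguments": {
  "motion": [
    [[0,0,0,0,0,0,1],[0,0,0,0,0,0,1],[0,0,0,0,0,0,0],[0,0,0,0,0,0,-0.3],[0,0.002,0,0,0,0,-0.3],[0,0.002,0,0,0,0,-0.3]]
  ],
  "force": 6
}}

```text
clock: 19.98
position: [0.5082, 0.2081, 0.0632]
ee_rot: [1.844, 2.023, 0.541]
force: [-0.2, -1.0, -0.3]
width: 0.637
gripper_force: 0.0
```

```bash
python3 -c "
from h import *
inplate();print(observe()['joints'].round(3))"
```

```text
clk 19.98 pos [0.0206 0.0041 0.0126] F [-0.44 -1.   -0.13] M [-0.08  0.63  0.05] w 0.637 rot [-0.0009 -0.0003  0.0052]
[-0.759  0.408  0.105  2.38   1.937  0.253 -2.473]
```

Call:
{"name": "jog_arm", "arguments": {
  "motion": [
    [[0,0,-0.01,0,0,0,-0.3],[0,0,-0.025,0,0,0,-0.3],[0,0,-0.045,0,0,0,-0.3],[0,0,-0.07,0,0,0,-0.3],[0,0,-0.1,0,0,0,-0.3],[0,0,-0.1,0,0,0,-0.3],[0,0,-0.1,0,0,0,-0.3],[0,0,-0.1,0,0,0,-0.3]]
  ]
}}

```text
clock: 20.65
position: [0.4581, 0.2039, 0.1505]
ee_rot: [1.844, 2.023, 0.545]
force: [0.3, 0.6, -0.2]
width: 0.649
gripper_force: 0.0
```

```bash
python3 -c "
from h import *
inplate()
go([.4466,-.0803,.16],down(.33))"
```

```text
clk 20.65 pos [0.0207 0.0043 0.1133] F [ 0.2   0.6  -0.38] M [-0.04  0.62  0.03] w 0.649 rot [ 0.0013 -0.0013  0.0054]
clk 20.65 pos [0.4581 0.2039 0.1505] F [ 0.31  0.63 -0.22] w 0.649 gf 0.0
shift [-0.2819 -0.0276 -0.0274] turn [ 0.5226  0.0612 -0.2324] rows 6.8
```

Call:
{"name": "jog_arm", "arguments": {
  "motion": [
    [[-0.02,0,-0.03,0.05,0.006,-0.023,-0.6],[-0.055,-0.005,-0.04,0.14,0.018,-0.069,-0.6],[-0.09,-0.01,-0.045,0.25,0.03,-0.115,-0.6],[-0.13,-0.015,-0.045,0.36,0.042,-0.162,-0.6],[-0.17,-0.02,-0.04,0.47,0.055,-0.209,-0.6],[-0.21,-0.025,-0.03,0.5226,0.0612,-0.2324,-0.6],[-0.25,-0.0276,-0.027,0.5226,0.0612,-0.2324,-0.6],[-0.282,-0.0276,-0.027,0.5226,0.0612,-0.2324,-0.6],[-0.282,-0.0276,-0.027,0.5226,0.0612,-0.2324,-0.6],[-0.282,-0.0276,-0.027,0.5226,0.0612,-0.2324,-0.6]]
  ],
  "force": 40
}}

```text
clock: 21.48
position: [0.4483, -0.0019, 0.1613]
ee_rot: [1.833, 2.495, 0.022]
force: [1.5, 0.3, -0.6]
width: 0.798
gripper_force: 0.0
```

```bash
python3 -c "
from h import *
go([.4466,-.0803,.016],down(.33));print(observe()['joints'].round(3))
im=cv2.cvtColor(get_image('top'),cv2.COLOR_RGB2BGR);im2=cv2.cvtColor(get_image('scene'),cv2.COLOR_RGB2BGR)
cv2.imwrite('pics/top4.png',im);cv2.imwrite('pics/scene4.png',im2)
cv2.imwrite('pics/c4.png',np.hstack([cv2.resize(im[170:245,140:240],None,fx=4,fy=4,interpolation=cv2.INTER_CUBIC),cv2.resize(im2[225:300,270:370],None,fx=4,fy=4,interpolation=cv2.INTER_CUBIC)]))"
```

```text
clk 21.48 pos [ 0.4483 -0.0019  0.1613] F [ 1.48  0.34 -0.57] w 0.798 gf 0.0
shift [-0.0701 -0.0306  0.1463] turn [ 0.0379  0.029  -0.0267] rows 4.0
[-0.405  0.197  0.319  2.126 -0.059  0.786  0.251]
```

View pics/c4.png

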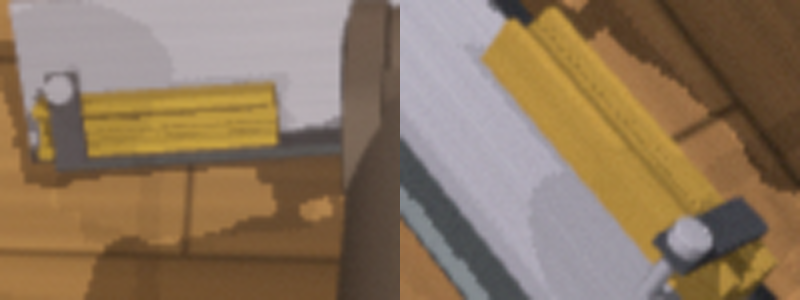

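The solid casting now sits flush with the mate and against the ledge. No seam shows in either view and the mate looks unmoved. Next is the hollow one.

Call:
{"name": "jog_arm", "arguments": {
  "motion": [
    [[-0.035,-0.015,0.02,0.038,0.029,-0.027,-0.6],[-0.07,-0.03,0.05,0.038,0.029,-0.027,-0.6],[-0.07,-0.0306,0.08,0.038,0.029,-0.027,-0.6],[-0.07,-0.0306,0.08,0.038,0.029,-0.027,-0.6],[-0.07,-0.0306,0.08,0.038,0.029,-0.027,-0.6],[-0.07,-0.0306,0.08,0.038,0.029,-0.027,-0.6],[-0.07,-0.0306,0.08,0.038,0.029,-0.027,-0.6]]
  ]
}}

```text
clock: 22.17
position: [0.4445, -0.0761, 0.0837]
ee_rot: [1.825, 2.554, 0.007]
force: [0.6, 0.6, 0.4]
width: 0.801
gripper_force: 0.0
```

```bash
python3 -c "
from h import *
go([.4466,-.0803,.014],down(.33))"
```

```text
clk 22.17 pos [ 0.4445 -0.0761  0.0837] F [0.56 0.6  0.38] w 0.801 gf 0.0
shift [-0.0047  0.0003  0.0697] turn [ 0.005  -0.0008 -0.0002] rows 1.7
```

Call:
{"name": "jog_arm", "arguments": {
  "motion": [
    [[-0.004,0.001,0.03,0.005,0,0,-0.6],[-0.004,0.001,0.06,0.005,0,0,-0.6],[-0.004,0.001,0.069,0.005,0,0,-0.6],[-0.004,0.001,0.069,0.005,0,0,-0.6],[-0.004,0.001,0.069,0.005,0,0,1],[-0.004,0.001,0.069,0.005,0,0,1],[-0.004,0.001,0.069,0.005,0,0,1],[-0.004,0.001,0.069,0.005,0,0,1],[-0.004,0.001,0.069,0.005,0,0,1],[-0.004,0.001,0.069,0.005,0,0,1]]
  ]
}}

```text
clock: 23.0
position: [0.4467, -0.0799, 0.0145]
ee_rot: [-1.828, -2.554, -0.002]
force: [-0.6, 0.8, 9.5]
width: 0.478
gripper_force: 40.0
```

Call:
{"name": "jog_arm", "arguments": {
  "motion": [
    [[0,0,-0.03,0,0,0,1],[0,0,-0.07,0,0,0,1],[0,0,-0.11,0,0,0,1],[0,0,-0.13,0,0,0,1],[0,0,-0.13,0,0,0,1],[0,0,-0.13,0,0,0,1]]
  ]
}}

```text
clock: 23.5
position: [0.4466, -0.08, 0.1443]
ee_rot: [-1.827, -2.554, -0.003]
force: [-0.2, -0.3, -4.4]
width: 0.473
gripper_force: 40.0
```

```bash
python3 -c "
from h import *
go([.492,-.332,.13],down(0))"
```

```text
clk 23.5 pos [ 0.4466 -0.08    0.1443] F [-0.2  -0.27 -4.37] w 0.473 gf 40.0
shift [-0.2532 -0.0384  0.0138] turn [ 0.0006 -0.002   0.3289] rows 6.2
```

Call:
{"name": "jog_arm", "arguments": {
  "motion": [
    [[-0.035,-0.005,0,0,0,0.1,1],[-0.075,-0.01,0,0,0,0.2,1],[-0.115,-0.02,0,0,0,0.3,1],[-0.155,-0.025,0,0,0,0.35,1],[-0.195,-0.03,0,0,0,0.38,1],[-0.235,-0.038,0,0,0,0.38,1],[-0.253,-0.038,0.01,0,0,0.38,1],[-0.253,-0.038,0.02,0,0,0.38,1],[-0.253,-0.038,0.03,0,0,0.38,1],[-0.253,-0.038,0.03,0,0,0.38,1]]
  ]
}}

```text
clock: 24.33
position: [0.4895, -0.3295, 0.109]
ee_rot: [-2.271, -2.157, 0.003]
force: [-0.1, 1.7, -3.9]
width: 0.473
gripper_force: 40.0
```

```bash
python3 -c "
from h import *
go([.492,-.332,.022],down(-.06))"
```

```text
clk 24.33 pos [ 0.4895 -0.3295  0.109 ] F [-0.11  1.7  -3.94] w 0.473 gf 40.0
shift [-0.0029  0.0033  0.0869] turn [-0.0084 -0.0051  0.0087] rows 2.1
```

Call:
{"name": "jog_arm", "arguments": {
  "motion": [
    [[0,0,0.03,0,0,0,1],[0,0,0.055,0,0,0,1],[0,0,0.075,0,0,0,1],[0,0,0.086,0,0,0,1],[0,0,0.088,0,0,0,1],[0,0,0.088,0,0,0,1]]
  ]
}}

```text
clock: 24.83
position: [0.4914, -0.3307, 0.0248]
ee_rot: [-2.274, -2.162, 0.001]
force: [0.4, -0.6, -3.4]
width: 0.47
gripper_force: 40.0
```

Call:
{"name": "jog_arm", "arguments": {
  "motion": [
    [[0,0,0,0,0,0,0],[0,0,0,0,0,0,-0.4],[0,0,0,0,0,0,-0.4],[0,0,0,0,0,0,-0.4],[0,0,-0.03,0,0,0,-0.4],[0,0,-0.07,0,0,0,-0.4],[0,0,-0.11,0,0,0,-0.4],[0,0,-0.15,0,0,0,-0.4],[0,0,-0.17,0,0,0,-0.4],[0,0,-0.17,0,0,0,-0.4]]
  ]
}}

```text
clock: 25.67
position: [0.4942, -0.3341, 0.2012]
ee_rot: [2.274, 2.159, 0.005]
force: [0.8, -0.6, -0.1]
width: 0.703
gripper_force: 0.0
```

Call:
{"name": "jog_arm", "arguments": {
  "motion": [
    [[0,-0.03,0,0,0,0,-0.4],[0,-0.06,0,0,0,0,-0.4],[0,-0.09,0,0,0,0,-0.4],[0,-0.1,0,0,0,0,-0.4],[0,-0.1,0,0,0,0,-0.4],[0,-0.1,0,0,0,0,-0.4]]
  ]
}}

```text
clock: 26.17
position: [0.3924, -0.3268, 0.1957]
ee_rot: [-2.277, -2.162, -0.001]
force: [1.1, -0.1, 0.6]
width: 0.701
gripper_force: 0.0
```

```bash
python3 -c "
from h import *
print(observe()['force'])
im=cv2.cvtColor(get_image('top'),cv2.COLOR_RGB2BGR);im2=cv2.cvtColor(get_image('scene'),cv2.COLOR_RGB2BGR)
cv2.imwrite('pics/c5.png',np.hstack([cv2.resize(a,None,fx=.78,fy=.78,interpolation=cv2.INTER_AREA) for a in(im,im2)]))"
```

```text
[ 1.05680356 -0.07708157  0.57159811]
```

View pics/c5.png

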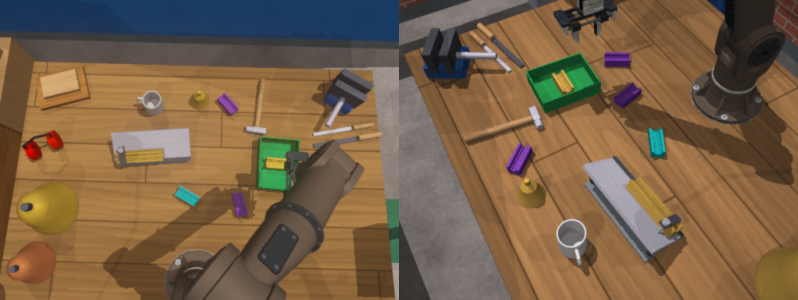

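The final view shows the hollow casting in the green bin, at about (275,163) in the left picture. The solid one is on the plate, end to end with the mate, and the other objects look untouched.

```bash
python3 -c "
from cell import *
print(sign_off())"
```

```text
the job is handed in; nothing more can be done
None
```

The solid half-bearing (about 0.8 kg) sits flat against the ledge, butted to the clamped one with no visible gap; the hollow one (about 0.35 kg) is in the green bin, and I handed the job in at about 26 s.

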